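Screw the sugar jar's lid home and set the jar on the tray

ROBOT

A 6-joint arm with a two-finger parallel gripper is mounted at the origin on the work surface. World frame = base frame: x ahead of the robot, y to its left, z up, the work surface at z = 0. Lengths are in m, angles in rad, forces in N, time in s.
With the tool pointing down it reaches from about 0.25 to 0.725 m from the base axis. Payload 4 kg.
Tool frame: the origin (TCP) lies between the finger pads; the fingertips stand 11 mm ahead of it and the grasp point (between the pads) lies 8 mm behind it (bot.tip_extent is the distance from the TCP to the fingertips, in m); z points along the fingers, y is the line along which they close (so a half turn about z gives the same grasp; the last joint's range is limited). The gripper opens to 85 mm and grips with 20 to 120 N. Pads are 22 mm wide; open, the fingers measure 114 mm over their backs; the gripper's body (76 mm by 85 mm) begins 54 mm behind the grasp point. The pads swing forward as they close: fully open they stand 13 mm farther back than shut.
Start: joints at [1.149, 0.241, 0.005, 1.335, 0, 1.571], TCP at [0.205, 0.456, 0.242] pointing down, gripper open.
Joint ranges: [-2.72, 2.72], [-1.05, 1.87], [-1.09, 1.28], [-1.99, 2.15], [-1.42, 1.44], [-3.14, 3.14]. Speed limits (rad/s): [2.79, 2.79, 3.14, 3.14, 3.14, 3.14].

INTERFACE

Orientations are given as a unit quaternion [x, y, z, w].
In Python, from workcell import bot gives the robot as it stands. The module is installed in compiled form; this text tells all that it offers.
- The arm moves only by the tool drive_tool, never from a script. Its argument "rows" is a list of rows, each an object of numbers: "dx", "dy", "dz": the shift along the tool's x, y, z in units of 50 mm (1.0 is 50 mm); "wx", "wy", "wz": the turn, a rotation vector about the tool's x, y, z in units of 5 degrees (1.0 is 5 degrees); "hand": the finger opening in mm, from 0 to 85.4. A call has 1 to 20 rows; each row is the pose to reach, as a shift and turn from the pose commanded when the call began, along the tool's axes at that moment; what a row does not reach only later rows make up. A row lasts 1/10 s, in which the tool goes at most 50 mm and 8.59 degrees, less where a joint would pass 70% of its speed; a pose out of reach is approached as far as the arm can. A call with a gripper value outside its range is refused whole. The fingers move at their own pace and stop on an object; the grip force is fixed at half the most. Time passes only in rows, so rows that repeat a pose let the fingers close. It gives the time, the measured TCP pose, the force, the opening and the grip force at its end, in the units of the state.
- bot.get_obs(): the state, without advancing time (a new reading comes with each control period).
- bot.camera(name): name is "scene" or "top" or "wrist"; returns the picture (384x512x3 uint8, red, green, blue); there is no depth.
- bot.get_calibration(name): a dict with "vfov" (degrees; the focal length in pixels is half the picture's height over the tangent of half this angle, whatever the lens; pixels are square), "cx", "cy" (the principal point, pixels), "origin" and "rotation" of the camera in the world; the wrist camera has in their place "mount" (4x4, takes a point from camera to tool coordinates, whose origin is the TCP and whose axes are the flange's). Camera axes: x right, y up, looking along -z (the intrinsics and any distortion apply to the point x, -y, -z); pixel columns grow to the right and rows downward; lengths in m; the calibration is good to about 2 mm. A picture is of the moment at which its call begins: read the wrist's pose just before it. get_calibration takes no time and is no camera call.
- bot.job_done(): hands the job in; it is judged then, once.
Trained networks look in the newest picture that a camera, given by its name, has taken for a name from the list of things; names that differ only in an ending like _2 or _b are one class to them, and where a whole thing is asked for, a point or a joint stands for the part that bears it (a point fixed in the world has none). Each returns a list of dicts, best first, with "score" (0 to 1); they miss things now and then, are a little off and sometimes report something else, mostly with a low value. They report only what shows in the picture. A call takes as long as a camera call. They do not tell look-alikes from the thing itself.
- bot.look_for(camera, thing): "extent" ([centre column, centre row, width, height] in pixels, round what is visible of it).
- bot.outline_of(camera, thing): "region" (384x512 bool, what is visible of it) and "extent" ([centre column, centre row, width, height] in pixels, round what is visible of it).
The state is a dict: "clock": time; "joint_pos": joint angles; "joint_vel": joint speeds; "tau": joint torques, N m; "eef_pos": TCP position; "tool_rot": TCP orientation; "ft_force": force on the tool from outside, world axes, zero at the start; "ft_torque": the same for the moment, N m; "grip_width": finger opening in m; "grasp_force": force on a finger pad.
Only numpy, scipy, OpenCV 4.12 (cv2) and the standard library are available. Lean on these libraries where they do the work, as an engineer would, in place of code of your own. Each camera call takes 0.05 s, during which the arm holds its last target. There are 200 camera calls.

TASK

The lid of the square sugar jar in the caddy has only been set on top and has not caught its thread: turn it back (counter-clockwise) until it drops into place, then screw it forward until it is fully home. Then carry the closed jar by the lid's bar grip to the tray and set it down gently, upright on the free end beside the mug, and let go, leaving everything else on the table as it was.

Things in the scene. Friction and masses are not known exactly. Their poses are not given: they have to be found in the camera images.
- lid_grip (a point): on the upright bar grip (52 mm long, 14 mm thick, 35 mm high, flat sides) across the top of the sugar jar's round aluminium lid (61 mm across, 80 g). x along the bar, z up. The lid's flat top is 23 mm below, its skirt's edge 50 mm below, the bar's top 12 mm above. Heights above the jar's mouth: 41 mm at the start, 31.5 mm once dropped into the thread, 28.5 mm fully home
- lid: the lid; origin on its axis under its disc, 28 mm below lid_grip, same axes. Three lugs inside the skirt now rest on top of the thread ramps. Turned back (counter-clockwise from above) 10 to 80 degrees they run off the ramps and the lid falls 9 mm if free to move down; a stop follows within 30 degrees. Turned clockwise before that, it meets a stop (do not force it over)
- seal (a joint): the sprung rubber seal in the jar's mouth, hidden under the lid: 0 when free, negative as the lid presses it down (m). Once dropped, turning the lid clockwise 75 to 95 degrees (up to about 0.3 N m) draws it down 3 mm against this spring to an end stop, where the bar's x axis is parallel to the jar's x axis. It stays there by itself; loose or closed fingers can turn it
- jar_mouth (a point): centre of the rim of the sugar jar's neck, hidden under the lid, 121 mm above the jar's foot; axes are the jar's, z up. The jar is white ceramic, loose, 0.3 to 0.5 kg, with a square body 70 x 70 mm, 90 mm high. It stands in a square well with 2 mm of play each side, which keeps it from turning. Once closed it can be carried by the bar grip
- jar_foot (a point): centre of the underside of the sugar jar; axes are the jar's, z up
- caddy: fixed wooden caddy with two square wells side by side, 86 mm (x) by 166 mm (y), walls 40 mm high, floor 6 mm thick; well centres at y = +40 and -40 mm; origin under its centre. The sugar jar stands in one well, a round tin in the other
- tray: fixed light wooden serving tray, 240 mm (x) by 170 mm (y), floor 6 mm thick, rim 14 mm high and 5 mm wide; origin under its centre. The mug stands at its +x end, the -x end is free
- tray_spot (a point): on the tray's floor, centre of its free end (52 mm from the tray's centre towards its -x end)
- case: fixed dark wooden domino case with a hinged flap lid, closed, 130 x 200 mm, about 58 mm high plus a 40 mm knob; origin under its centre. Not part of the job
- cup: white ceramic mug, 72 mm across, 62 mm high, handle at its +y; origin under its foot. It stands at the far end of the tray
- glass: empty amber glass tumbler, 68 mm across, 110 mm high; origin under its foot
- bowl: small red plastic bowl, 110 mm across, 45 mm high; origin under its foot
- tin: round steel tin, 70 mm across, 102 mm high with a ball knob, closed, in the other well of the caddy; origin under its foot
- domino0a: black acrylic domino, 48 x 24 x 8 mm, lower one of a stacked pair; origin under its centre
- domino0b: its pair, lying on domino0a
- domino1a: black acrylic domino, 48 x 24 x 8 mm, lower one of the second stacked pair; origin under its centre
- domino1b: its pair, lying on domino1a
- jar: the sugar jar itself (see jar_mouth); origin at jar_foot
Not all that is in view belongs to the job. Of the things shaped like the lid, the aluminium one is meant. Leave any blue look-alike of the jar alone.

How it is judged:
On the way, in this order (a step that is already met when the one before it is completed fails the run):
1. the lid, turned back, has dropped off its ramps (bar over 63 degrees from its home direction, its grip less than 35 mm above the jar's mouth), the jar still in the caddy (z of lid_grip in the frame of jar_mouth below 0.035 m and angle between the x axis of lid_grip and the x axis of jar_mouth, either way round above 1.1 rad and height (world z) of jar_foot below 0.012 m), for 0.1 s.
2. the lid is screwed home (within 1.5 mm of its lowest place and 0.25 rad of its end stop, level) with the jar still in the caddy (z of lid_grip in the frame of jar_mouth below 0.03 m and angle between the x axis of lid_grip and the x axis of jar_mouth, either way round below 0.25 rad and angle between the z axis of lid_grip and the z axis of jar_mouth, either way round below 0.08 rad and horizontal distance between lid_grip and jar_mouth below 0.006 m and height (world z) of jar_foot below 0.012 m), for 0.2 s.
3. the jar is lifted clear of the caddy by its lid, still closed (z of lid_grip in the frame of jar_mouth below 0.03 m and angle between the x axis of lid_grip and the x axis of jar_mouth, either way round below 0.25 rad and angle between the z axis of lid_grip and the z axis of jar_mouth, either way round below 0.08 rad and horizontal distance between lid_grip and jar_mouth below 0.006 m and height (world z) of jar_foot above 0.045 m), for 0.1 s.
At the end, for the whole second after the job is handed in: Lid home on the jar (within 1.5 mm of its lowest place and 0.25 rad of its stop, level, centred to 6 mm); jar at rest, released, upright (0.06 rad) on the tray floor, its centre 5 to 85 mm from the tray's centre towards the free end and within 50 mm of its middle line; nothing else moved (z of lid_grip in the frame of jar_mouth below 0.03 m and angle between the x axis of lid_grip and the x axis of jar_mouth, either way round below 0.25 rad and angle between the z axis of lid_grip and the z axis of jar_mouth, either way round below 0.08 rad and horizontal distance between lid_grip and jar_mouth below 0.006 m and x of jar_foot in the frame of tray between -0.085 and -0.005 m and y of jar_foot in the frame of tray between -0.05 and 0.05 m and z of jar_foot in the frame of tray between 0.003 and 0.009 m and angle between jar_mouth's own z axis and vertical below 0.06 rad and linear speed of each of jar, cup below 0.02 m/s); the robot touches nothing.
It fails at once if the mug is pushed more than 25 mm or tipped (distance of cup from where it was at the start of the episode above 0.025 m or angle between cup's own z axis and vertical above 0.5 rad).
It fails at once if the amber glass or the red bowl is pushed more than 25 mm or tipped (distance of any of glass, bowl from where it was at the start of the episode above 0.025 m or angle between any of glass, bowl's own z axis and vertical above 0.5 rad).
It fails at once if the round tin is pushed more than 25 mm or tipped (distance of tin from where it was at the start of the episode above 0.025 m or angle between tin's own z axis and vertical above 0.5 rad).
It fails at once if a domino is pushed more than 25 mm or tipped (distance of any of domino0a, domino0b, domino1a, domino1b from where it was at the start of the episode above 0.025 m or angle between any of domino0a, domino0b, domino1a, domino1b's own z axis and vertical above 0.5 rad).
It fails at once if the jar is dropped or banged onto the tray (moving faster than 0.35 m/s within 24 mm of its floor) (z of jar_foot in the frame of tray below 0.03 m and x of jar_foot in the frame of tray between -0.12 and 0.12 m and y of jar_foot in the frame of tray between -0.085 and 0.085 m and linear speed of jar above 0.35 m/s).
It also fails if it takes over 64 s, if anything falls off the work surface, if the arm or the gripper's body presses on something with over 40 N, if the wrist force passes 120 N, or if a joint passes its speed limit or range.

## Working session

There is one attempt and no reset: what is moved stays moved. The work goes in short steps, Python scripts to look and compute and a tool call to move; the robot and the scene stay as the last step left them, time stands still between calls to the robot, and variables do not carry over. Pictures are saved under pics/ and viewed, at most 13 in all, crops included, and the job is handed in when it is done.

Besides the shell and the picture viewer there is one more tool, called after "Emit:" as name(argument=value, ...) on one line, values as JSON. drive_tool: Moves the arm, as the interface text tells. Its arguments: {"type":"object","properties":{"rows":{"type":"array","items":{"type":"object","properties":{"dx":{"type":"number"},"dy":{"type":"number"},"dz":{"type":"number"},"wx":{"type":"number"},"wy":{"type":"number"},"wz":{"type":"number"},"hand":{"type":"number"}}}}},"required":["rows"]}

```bash
mkdir -p pics
cat > h.py <<'E'
from workcell import bot
import numpy as np, cv2
from scipy.spatial.transform import Rotation as R
def cam(n):
    c=bot.get_calibration(n); f=192/np.tan(np.radians(c['vfov'])/2)
    if 'mount' in c:
        o=bot.get_obs(); T=np.eye(4); T[:3,:3]=R.from_quat(o['tool_rot']).as_matrix(); T[:3,3]=o['eef_pos']
        M=T@np.array(c['mount']); return f,c['cx'],c['cy'],M[:3,3],M[:3,:3]
    return f,c['cx'],c['cy'],np.array(c['origin']),np.array(c['rotation'])
def ray(C,u,v,z):
    f,cx,cy,o,r=C; d=r@np.array([(u-cx)/f,-(v-cy)/f,-1]); return o+d*(z-o[2])/d[2]
def proj(C,p):
    f,cx,cy,o,r=C; q=r.T@(np.array(p)-o); return cx+f*q[0]/-q[2], cy-f*q[1]/-q[2]
E
python3 - <<'E'
from h import *
for n in('top','scene'):
    im=bot.camera(n); cv2.imwrite(f'pics/{n}0.png',im[:,:,::-1]); c=bot.get_calibration(n); print({k:v for k,v in c.items()})
    for t in('lid','jar','caddy','tray','cup','tin','case','glass','bowl'):
        for d in bot.look_for(n,t)[:3]: print(n,t,round(d['score'],2),np.round(d['extent']))
print(bot.get_calibration('wrist'))
E
```

```text
{'vfov': 46.886551226561174, 'cx': 258.0899108747807, 'cy': 195.62790685426822, 'origin': array([0.35245664, 0.0167907 , 1.03715403]), 'rotation': array([ 0.07356956, -0.07094471, -0.69662267,  0.71012057])}
top lid 0.86 [331. 216.  29.  27.]
top lid 0.8 [285. 182.  26.  35.]
top lid 0.73 [327. 170.  23.  30.]
top jar 0.85 [283. 190.  32.  39.]
top jar 0.65 [181. 311.  48.  39.]
top jar 0.32 [125. 190.  46.  34.]
top caddy 0.64 [266. 196.  70.  40.]
top tray 0.73 [126. 221.  78. 104.]
top cup 0.68 [125. 188.  42.  36.]
top tin 0.79 [247. 189.  32.  35.]
top tin 0.19 [264. 195.  67.  41.]
top case 0.81 [411. 217. 101.  71.]
top case 0.46 [126. 188.  48.  34.]
top glass 0.56 [334. 116.  35.  45.]
top glass 0.41 [124. 220.  78. 105.]
top bowl 0.79 [241. 116.  43.  41.]
top bowl 0.39 [265. 194.  72.  38.]
{'vfov': 53.27083022608388, 'cx': 250.53602631386548, 'cy': 190.0049795534488, 'origin': array([0.98528015, 0.39631964, 0.92587131]), 'rotation': array([0.13452999, 0.29004313, 0.86683335, 0.38259195])}
scene lid 0.94 [231. 189.  26.  31.]
scene lid 0.63 [189. 207.  23.  26.]
scene lid 
[... 168 characters left out ...]
.  28.]
scene tray 0.92 [356. 290. 105. 111.]
scene cup 0.66 [340. 300.  38.  47.]
scene tin 0.79 [252. 229.  27.  36.]
scene case 0.71 [176. 154.  72.  66.]
scene glass 0.73 [157. 224.  32.  37.]
scene bowl 0.8 [209. 284.  44.  42.]
scene bowl 0.59 [231. 190.  22.  29.]
{'vfov': 70.70266044849095, 'cx': 253.8922502274262, 'cy': 192.2306916380314, 'mount': array([[ 6.16210298e-04,  9.55806419e-01,  2.93996104e-01,
         7.51694838e-02],
       [ 9.99999810e-01, -5.98910701e-04, -1.48870980e-04,
        -4.63025172e-04],
       [ 3.37855742e-05,  2.93996139e-01, -9.55806606e-01,
        -1.31166737e-01],
       [ 0.00000000e+00,  0.00000000e+00,  0.00000000e+00,
         1.00000000e+00]])}
```

```bash
sed -i "s/np.array(c\['rotation'\])/R.from_quat(c['rotation']).as_matrix()/" h.py
python3 - <<'E'
import cv2,numpy as np
a=cv2.imread('pics/top0.png')[80:360,60:470];a=cv2.resize(a,None,fx=1.9,fy=1.9,interpolation=3)
b=cv2.imread('pics/scene0.png')[90:370,110:440];b=cv2.resize(b,None,fx=2.1,fy=2.1,interpolation=3)
cv2.imwrite('pics/topc.png',a);cv2.imwrite('pics/scenec.png',b)
E
```

```text
(no output)
```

View pics/topc.png

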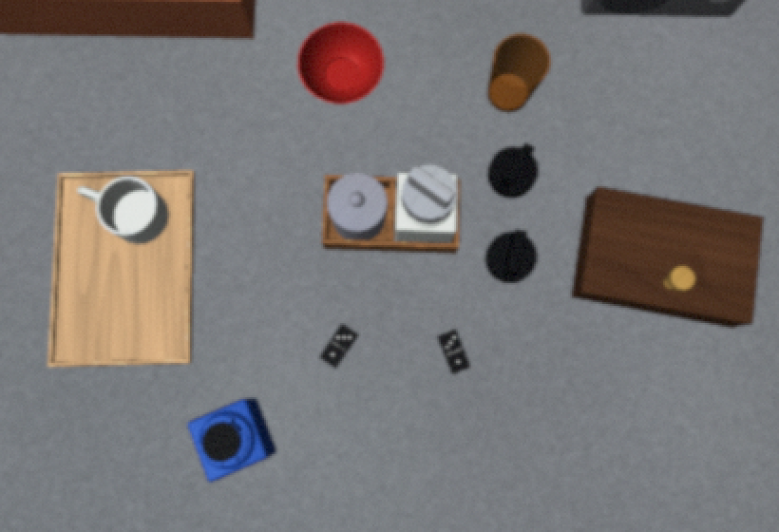

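View pics/scenec.png

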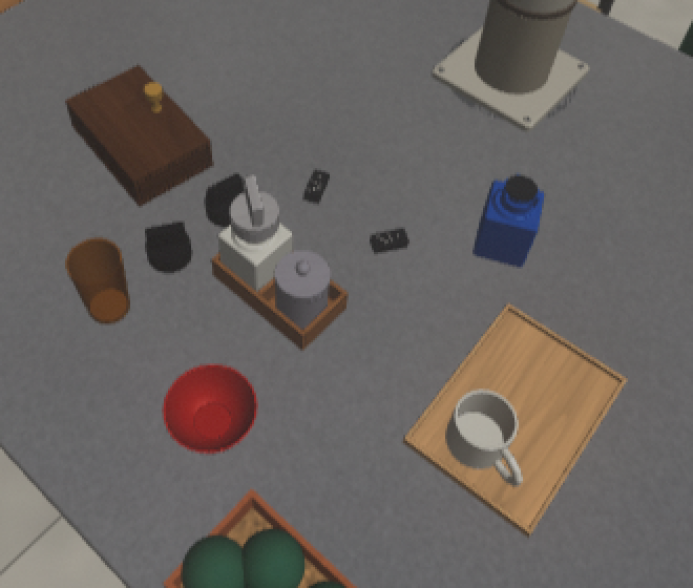

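The aluminium lid on the white jar is at top (286,181), scene (231,189). Look-alikes: black lids at top (331,216) and (327,170), and the black lid of the blue jar at (177,311). The tray's free end is its near half, around top (124,240), and the mug is at its far end (125,188).

Run:
```python
from h import *
from scipy.optimize import least_squares
o=bot.get_obs(); print(o['tool_rot'],R.from_quat(o['tool_rot']).as_matrix().round(3).tolist(),o['grip_width'])
T=cam('top');S=cam('scene')
tb=lambda p:(60+p[0]/1.9,80+p[1]/1.9); sb=lambda p:(110+p[0]/2.1,90+p[1]/2.1)
print('caddy', [ray(T,*tb(p),.04)[:2].round(3).tolist() for p in((325,176),(459,175),(459,250),(324,247))])
print('tray', [ray(T,*tb(p),.014)[:2].round(3).tolist() for p in((58,173),(194,171),(190,362),(49,366))])
print('jarbody', [ray(T,*tb(p),.096)[:2].round(3).tolist() for p in((397,174),(457,174),(456,233),(397,234))])
print('lid disc top', ray(T,*tb((428,194)),.145), 'bar ends',[ray(T,*tb(p),.18)[:2].round(3).tolist() for p in((414,174),(450,199))])
print('lid scene',ray(S,*sb((255,216)),.145))
print('bluejar',ray(T,*tb((222,440)),.14), 'mug',ray(T,*tb((132,205)),.06))
print('case knob',ray(T,*tb((683,277)),.1))
```

```text
[2.09358534e-01 9.77838945e-01 2.87165575e-05 6.20221059e-06] [[-0.912, 0.409, 0.0], [0.409, 0.912, 0.0], [-0.0, 0.0, -1.0]] 0.08567186466377624
caddy [[0.613, 0.086], [0.617, -0.077], [0.524, -0.077], [0.525, 0.085]]
tray [[0.617, 0.424], [0.623, 0.253], [0.386, 0.243], [0.378, 0.412]]
jarbody [[0.602, -0.001], [0.604, -0.07], [0.534, -0.069], [0.532, -0.002]]
lid disc top [ 0.56732917 -0.033775    0.145     ] bar ends [[0.58, -0.017], [0.554, -0.055]]
lid scene [ 0.57826628 -0.0258803   0.145     ]
bluejar [0.30320564 0.17694695 0.14      ] mug [0.56765041 0.31382526 0.06      ]
case knob [ 0.4879305  -0.32280116  0.1       ]
```

Emit:
drive_tool(rows=[{"dx":-10.63,"dy":-5.96,"dz":-0.56,"wz":-15.96,"hand":85},{"dx":-10.63,"dy":-5.96,"dz":-0.56,"wz":-15.96,"hand":85},{"dx":-10.63,"dy":-5.96,"dz":-0.56,"wz":-15.96,"hand":85},{"dx":-10.63,"dy":-5.96,"dz":-0.56,"wz":-15.96,"hand":85},{"dx":-10.63,"dy":-5.96,"dz":-0.56,"wz":-15.96,"hand":85},{"dx":-10.63,"dy":-5.96,"dz":-0.56,"wz":-15.96,"hand":85},{"dx":-10.63,"dy":-5.96,"dz":-0.56,"wz":-15.96,"hand":85},{"dx":-10.63,"dy":-5.96,"dz":-0.56,"wz":-15.96,"hand":85},{"dx":-10.63,"dy":-5.96,"dz":-0.56,"wz":-15.96,"hand":85},{"dx":-10.63,"dy":-5.96,"dz":-0.56,"wz":-15.96,"hand":85},{"dx":-10.63,"dy":-5.96,"dz":-0.56,"wz":-15.96,"hand":85},{"dx":-10.63,"dy":-5.96,"dz":-0.56,"wz":-15.96,"hand":85},{"dx":-10.63,"dy":-5.96,"dz":-0.56,"wz":-15.96,"hand":85},{"dx":-10.63,"dy":-5.96,"dz":-0.56,"wz":-15.96,"hand":85},{"dx":-10.63,"dy":-5.96,"dz":-0.56,"wz":-15.96,"hand":85},{"dx":-10.63,"dy":-5.96,"dz":-0.56,"wz":-15.96,"hand":85},{"dx":-10.63,"dy":-5.96,"dz":-0.56,"wz":-15.96,"hand":85},{"dx":-10.63,"dy":-5.96,"dz":-0.56,"wz":-15.96,"hand":85}])

```text
invalid input at $.rows[0]: expected keys dx, dy, dz, wx, wy, wz, hand
```

Run:
```python
from h import *
o=bot.get_obs(); print(o['eef_pos'],o['joint_pos'].round(2) if hasattr(o['joint_pos'],'round') else o['joint_pos'],o['clock'])
im=bot.camera('wrist'); cv2.imwrite('pics/w1.png',im[:,:,::-1])
C=cam('wrist')
for t in('lid','lid_grip','jar'):
  for d in bot.outline_of('wrist',t)[:2]: print(t,round(d['score'],2),np.round(d['extent']))
print('pred', [np.round(proj(C,p)) for p in((.568,-.034,.145),(.58,-.017,.18),(.554,-.055,.18))])
```

```text
[0.20472118 0.45618458 0.24232413] [ 1.15  0.24  0.01  1.34 -0.    1.57] 1.0
jar 0.98 [105. 315.  44. 100.]
pred [array([ 50., 542.]), array([ 48., 584.]), array([ 12., 580.])]
```

View pics/w1.png

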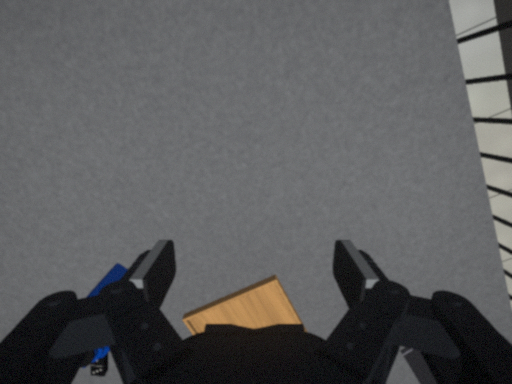

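The move was refused because every key is required, so this picture still shows the start view: only the tray's edge and the blue jar at (105,315). I'll send it again with all keys.

Emit:
drive_tool(rows=[{"dx":-10.63,"dy":-5.96,"dz":-0.56,"wx":0,"wy":0,"wz":-15.96,"hand":85},{"dx":-10.63,"dy":-5.96,"dz":-0.56,"wx":0,"wy":0,"wz":-15.96,"hand":85},{"dx":-10.63,"dy":-5.96,"dz":-0.56,"wx":0,"wy":0,"wz":-15.96,"hand":85},{"dx":-10.63,"dy":-5.96,"dz":-0.56,"wx":0,"wy":0,"wz":-15.96,"hand":85},{"dx":-10.63,"dy":-5.96,"dz":-0.56,"wx":0,"wy":0,"wz":-15.96,"hand":85},{"dx":-10.63,"dy":-5.96,"dz":-0.56,"wx":0,"wy":0,"wz":-15.96,"hand":85},{"dx":-10.63,"dy":-5.96,"dz":-0.56,"wx":0,"wy":0,"wz":-15.96,"hand":85},{"dx":-10.63,"dy":-5.96,"dz":-0.56,"wx":0,"wy":0,"wz":-15.96,"hand":85},{"dx":-10.63,"dy":-5.96,"dz":-0.56,"wx":0,"wy":0,"wz":-15.96,"hand":85},{"dx":-10.63,"dy":-5.96,"dz":-0.56,"wx":0,"wy":0,"wz":-15.96,"hand":85},{"dx":-10.63,"dy":-5.96,"dz":-0.56,"wx":0,"wy":0,"wz":-15.96,"hand":85},{"dx":-10.63,"dy":-5.96,"dz":-0.56,"wx":0,"wy":0,"wz":-15.96,"hand":85},{"dx":-10.63,"dy":-5.96,"dz":-0.56,"wx":0,"wy":0,"wz":-15.96,"hand":85},{"dx":-10.63,"dy":-5.96,"dz":-0.56,"wx":0,"wy":0,"wz":-15.96,"hand":85},{"dx":-10.63,"dy":-5.96,"dz":-0.56,"wx":0,"wy":0,"wz":-15.96,"hand":85},{"dx":-10.63,"dy":-5.96,"dz":-0.56,"wx":0,"wy":0,"wz":-15.96,"hand":85},{"dx":-10.63,"dy":-5.96,"dz":-0.56,"wx":0,"wy":0,"wz":-15.96,"hand":85},{"dx":-10.63,"dy":-5.96,"dz":-0.56,"wx":0,"wy":0,"wz":-15.96,"hand":85}])

```text
clock: 3.0
eef_pos: [0.567, -0.0321, 0.2706]
tool_rot: [-0.467, 0.884, 0.0, 0.0]
ft_force: [-0.6, -0.7, -0.2]
grip_width: 0.0852
grasp_force: 0.0
```

```bash
cat > look.py <<'E'
from h import *
import sys
o=bot.get_obs(); print(o['eef_pos'],np.round(o['joint_pos'],2),o['clock'])
im=bot.camera('wrist'); cv2.imwrite(f'pics/{sys.argv[1]}.png',im[:,:,::-1])
C=cam('wrist')
for t in('lid','lid_grip','jar'):
  for d in bot.outline_of('wrist',t)[:2]: print(t,round(d['score'],2),np.round(d['extent']))
print('pred', [np.round(proj(C,p)) for p in((.568,-.034,.145),(.58,-.017,.18),(.554,-.055,.18))])
E
python3 look.py w2
```

```text
[ 0.56698954 -0.03205653  0.27056594] [-0.06  0.37  0.26  1.46  0.   -1.03] 3.0
lid 0.89 [249. 191.  63.  75.]
lid 0.64 [234.  76.  48.  55.]
lid_grip 0.83 [235.  76.  51.  55.]
lid_grip 0.74 [165. 122.  54.  47.]
jar 0.72 [479. 189.  65.  73.]
jar 0.66 [248. 160.  80.  58.]
pred [array([252., 188.]), array([251., 221.]), array([251., 170.])]
```

View pics/w2.png

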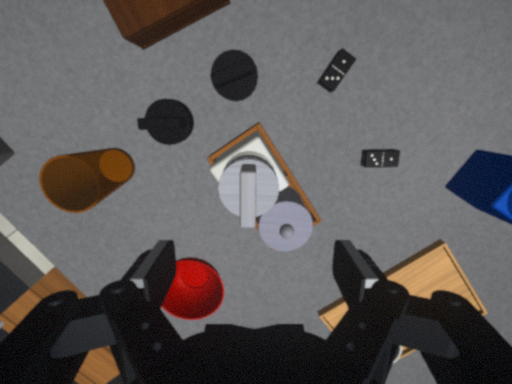

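Run:
```python
from h import *
im=cv2.imread('pics/w2.png')
cv2.imwrite('pics/w2c.png',cv2.resize(im[140:250,190:330],None,fx=5,fy=5,interpolation=2))
C=cam('wrist')
for n,p in dict(disc=(248,188,.145),end1=(250,166,.18),end2=(247.5,226,.18)).items(): print(n,ray(C,*p).round(4))
```

```text
disc [ 0.5716 -0.0364  0.145 ]
end1 [ 0.553  -0.0591  0.18  ]
end2 [ 0.5856 -0.0156  0.18  ]
```

View pics/w2c.png

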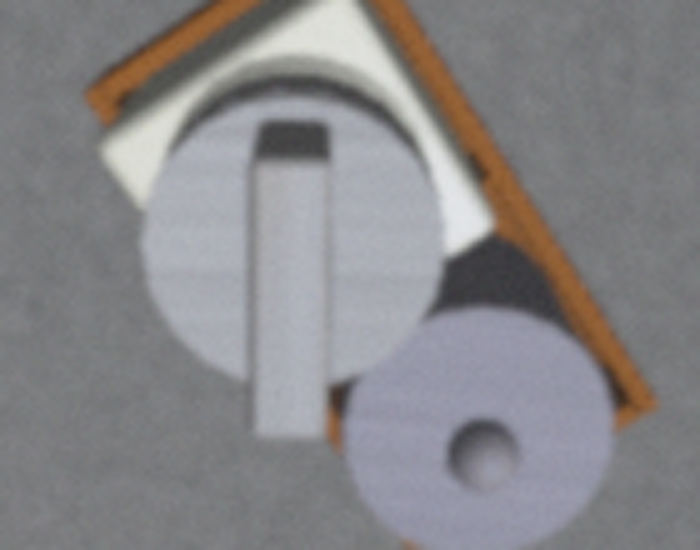

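The aluminium lid on the white jar is confirmed: disc centre at wrist (248.5,188), bar from (248,172) to (248,227), in line with the tool's x axis.

Run:
```python
from h import *
C=cam('wrist'); o=bot.get_obs(); Rm=R.from_quat(o['tool_rot']).as_matrix()
P={n:ray(C,*p) for n,p in dict(disc=(248.6,188,.145),e1=(248.2,171.6,.18),e2=(248,227.4,.18)).items()}
for n,p in P.items(): print(n,p.round(4),'tool',(Rm.T@(p-o['eef_pos'])).round(4))
d=P['e2']-P['e1'];print(np.linalg.norm(d),np.degrees(np.arctan2(d[1],d[0])),(P['e1']+P['e2'])/2)
print(o['eef_pos'],Rm.round(3))
```

```text
disc [ 0.5711 -0.0361  0.145 ] tool [ 0.0009 -0.0051  0.1257]
e1 [ 0.557  -0.0561  0.18  ] tool [ 0.0254 -0.0047  0.0907]
e2 [ 0.5861 -0.0142  0.18  ] tool [-0.0256 -0.0052  0.0907]
0.050969986394496056 55.1922639913918 [ 0.57150603 -0.03513496  0.18      ]
[ 0.56733618 -0.03244598  0.27066213] [[-0.563 -0.826  0.   ]
 [-0.826  0.563 -0.   ]
 [-0.    -0.    -1.   ]]
```

Emit:
drive_tool(rows=[{"dx":0,"dy":-0.1,"dz":0.6,"wx":0,"wy":0,"wz":0,"hand":40},{"dx":0,"dy":-0.1,"dz":1.2,"wx":0,"wy":0,"wz":0,"hand":40},{"dx":0,"dy":-0.1,"dz":1.6,"wx":0,"wy":0,"wz":0,"hand":40},{"dx":0,"dy":-0.1,"dz":1.9,"wx":0,"wy":0,"wz":0,"hand":40},{"dx":0,"dy":-0.1,"dz":2.05,"wx":0,"wy":0,"wz":0,"hand":40},{"dx":0,"dy":-0.1,"dz":2.14,"wx":0,"wy":0,"wz":0,"hand":30},{"dx":0,"dy":-0.1,"dz":2.14,"wx":0,"wy":0,"wz":0,"hand":22},{"dx":0,"dy":-0.1,"dz":2.14,"wx":0,"wy":0,"wz":0,"hand":18},{"dx":0,"dy":-0.1,"dz":2.14,"wx":0,"wy":0,"wz":0,"hand":17},{"dx":0,"dy":-0.1,"dz":2.14,"wx":0,"wy":0,"wz":0,"hand":17},{"dx":0,"dy":-0.1,"dz":2.14,"wx":0,"wy":0,"wz":0,"hand":17}])

```text
clock: 4.3
eef_pos: [0.572, -0.0362, 0.1638]
tool_rot: [-0.467, 0.884, -0.0, 0.0]
ft_force: [0.1, -0.1, 0.1]
grip_width: 0.017
grasp_force: 0.0
```

Emit:
drive_tool(rows=[{"dx":0,"dy":0,"dz":0,"wx":0,"wy":0,"wz":-0.8,"hand":17},{"dx":0,"dy":0,"dz":0,"wx":0,"wy":0,"wz":-1.6,"hand":17},{"dx":0,"dy":0,"dz":0,"wx":0,"wy":0,"wz":-2.4,"hand":17},{"dx":0,"dy":0,"dz":0,"wx":0,"wy":0,"wz":-3.2,"hand":17},{"dx":0,"dy":0,"dz":0,"wx":0,"wy":0,"wz":-4,"hand":17},{"dx":0,"dy":0,"dz":0,"wx":0,"wy":0,"wz":-4.8,"hand":17},{"dx":0,"dy":0,"dz":0,"wx":0,"wy":0,"wz":-5.6,"hand":17},{"dx":0,"dy":0,"dz":0,"wx":0,"wy":0,"wz":-6.4,"hand":17},{"dx":0,"dy":0,"dz":0,"wx":0,"wy":0,"wz":-7.2,"hand":17},{"dx":0,"dy":0,"dz":0,"wx":0,"wy":0,"wz":-8,"hand":17},{"dx":0,"dy":0,"dz":0,"wx":0,"wy":0,"wz":-8,"hand":17}])

```text
clock: 5.4
eef_pos: [0.5719, -0.0361, 0.1636]
tool_rot: [0.741, -0.672, 0.0, -0.0]
ft_force: [-0.4, -0.3, 0.0]
grip_width: 0.0169
grasp_force: 0.0
```

Run:
```python
from h import *
o=bot.get_obs(); print(o['ft_torque'],o['ft_force'],o['grasp_force'],o['joint_pos'])
w=bot.camera('wrist'); s=bot.camera('scene'); 
cv2.imwrite('pics/w3.png',w[:,:,::-1]);cv2.imwrite('pics/s3.png',s[:,:,::-1])
w=cv2.resize(w[130:330,150:350,::-1],(400,400)); s=cv2.resize(s[150:250,180:280,::-1],(400,400))
cv2.imwrite('pics/c3.png',np.hstack([w,s]))
```

```text
[ 0.04753217 -0.01626626 -0.00870748] [-0.36404264 -0.26031151  0.03112201] 0.0455012745987915 [-6.31133988e-02  4.27160933e-01  6.22246998e-02  1.20533929e+00
  4.01811009e-05 -1.73206222e+00]
```

View pics/c3.png

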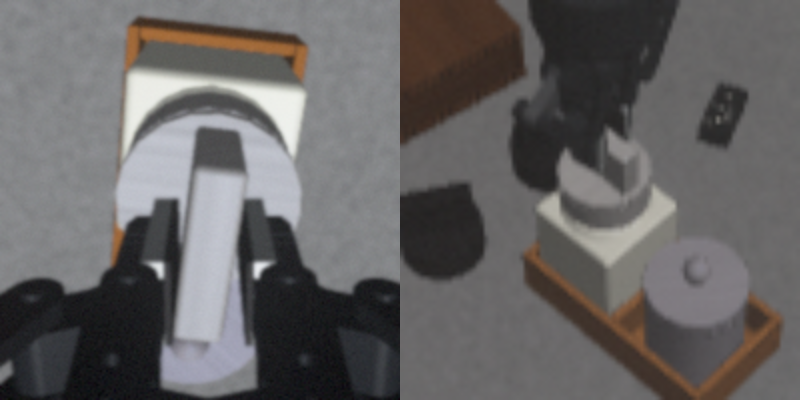

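```bash
cat > pd.py <<'E'
from h import *
C=cam('wrist'); c=np.array([.5713,-.036])
for z in(.145,.1355,.1325):
    a=np.linspace(0,2*np.pi,90); P=np.array([proj(C,(c[0]+.0305*np.cos(t),c[1]+.0305*np.sin(t),z)) for t in a])
    print(z,'cols',P[:,0].min().round(1),P[:,0].max().round(1),'toprow',P[:,1].min().round(1), 'skirt top row',min(proj(C,(c[0]+.0305*np.cos(t),c[1]+.0305*np.sin(t),z-.027))[1] for t in a).round(1))
E
python3 pd.py
python3 - <<'E'
import cv2
im=cv2.imread('pics/w3.png',0); print(im[140:200,245].tolist())
E
```

```text
0.145 cols 204.2 304.2 toprow 190.7 skirt top row 179.1
0.1355 cols 206.8 301.6 toprow 186.2 skirt top row 175.8
0.1325 cols 207.6 300.8 toprow 184.9 skirt top row 174.8
[115, 81, 54, 49, 54, 67, 90, 111, 119, 117, 119, 111, 99, 93, 93, 93, 90, 92, 92, 92, 94, 91, 93, 89, 94, 105, 128, 152, 176, 200, 219, 230, 229, 208, 162, 140, 128, 97, 81, 77, 76, 78, 78, 79, 82, 90, 107, 146, 177, 184, 189, 191, 191, 190, 183, 181, 179, 183, 186, 188]
```

Run:
```python
from h import *
C=cam('wrist'); c=np.array([.5713,-.036])
for th in(86,90):
  d=np.array([np.cos(np.radians(th)),np.sin(np.radians(th))]); n=np.array([-d[1],d[0]])
  for z in(.18,.1705): print(th,z,[np.round(proj(C,(*(c+s*.026*d+k*.007*n),zz)),1).tolist() for s,k,zz in((-1,1,z),(-1,-1,z),(1,1,z),(1,-1,z),(-1,1,z-.035),(-1,-1,z-.035))])
```

```text
86 0.18 [[278.8, 225.3], [248.8, 220.6], [259.3, 316.6], [232.5, 312.9], [273.5, 200.6], [249.8, 196.8]]
86 0.1705 [[277.1, 217.4], [249.1, 213.0], [259.0, 303.9], [233.8, 300.4], [272.4, 195.6], [250.1, 192.0]]
90 0.18 [[275.0, 223.8], [244.7, 221.1], [262.9, 316.2], [235.9, 314.0], [270.5, 199.4], [246.6, 197.2]]
90 0.1705 [[273.6, 216.0], [245.3, 213.4], [262.4, 303.5], [237.0, 301.5], [269.6, 194.5], [247.0, 192.4]]
```

The lid has dropped. The bar's top far end is at wrist (273,217)/(246,213.5), which matches the predicted height of 0.1705 m, and the bar stands at 90°. Next I lower the hand and screw clockwise.

Emit:
drive_tool(rows=[{"dx":0,"dy":0,"dz":0.1,"wx":0,"wy":0,"wz":1,"hand":17},{"dx":0,"dy":0,"dz":0.22,"wx":0,"wy":0,"wz":2,"hand":16},{"dx":0,"dy":0,"dz":0.22,"wx":0,"wy":0,"wz":3,"hand":15.5},{"dx":0,"dy":0,"dz":0.22,"wx":0,"wy":0,"wz":4,"hand":15.5},{"dx":0,"dy":0,"dz":0.22,"wx":0,"wy":0,"wz":5,"hand":15.5},{"dx":0,"dy":0,"dz":0.22,"wx":0,"wy":0,"wz":6,"hand":15.5},{"dx":0,"dy":0,"dz":0.22,"wx":0,"wy":0,"wz":7,"hand":15.5},{"dx":0,"dy":0,"dz":0.22,"wx":0,"wy":0,"wz":8,"hand":15.5},{"dx":0,"dy":0,"dz":0.22,"wx":0,"wy":0,"wz":9,"hand":15.5},{"dx":0,"dy":0,"dz":0.22,"wx":0,"wy":0,"wz":10,"hand":15.5},{"dx":0,"dy":0,"dz":0.22,"wx":0,"wy":0,"wz":11,"hand":15.5},{"dx":0,"dy":0,"dz":0.22,"wx":0,"wy":0,"wz":12,"hand":15.5},{"dx":0,"dy":0,"dz":0.22,"wx":0,"wy":0,"wz":13,"hand":15.5},{"dx":0,"dy":0,"dz":0.22,"wx":0,"wy":0,"wz":14,"hand":15.5},{"dx":0,"dy":0,"dz":0.22,"wx":0,"wy":0,"wz":15,"hand":15.5},{"dx":0,"dy":0,"dz":0.22,"wx":0,"wy":0,"wz":16,"hand":15.5},{"dx":0,"dy":0,"dz":0.22,"wx":0,"wy":0,"wz":16,"hand":15.5}])

```text
clock: 7.2
eef_pos: [0.5706, -0.0357, 0.1507]
tool_rot: [-0.136, 0.991, 0.001, -0.002]
ft_force: [0.1, 0.2, -3.6]
grip_width: 0.0154
grasp_force: 2.6
```

```bash
cat > st.py <<'E'
from h import *
o=bot.get_obs(); m=R.from_quat(o['tool_rot']).as_matrix()
print('tq',np.round(o['ft_torque'],3),'F',np.round(o['ft_force'],2),'yaw',np.degrees(np.arctan2(m[1,0],m[0,0])).round(1),np.round(o['eef_pos'],4),o['grip_width'],o['grasp_force'],o['clock'])
E
python3 st.py
```

```text
tq [0.222 0.07  0.054] F [ 0.07  0.24 -3.6 ] yaw -164.4 [ 0.5706 -0.0357  0.1507] 0.015449899060624666 2.5991554124630056 7.2
```

Emit:
drive_tool(rows=[{"dx":0,"dy":0,"dz":0,"wx":0,"wy":0,"wz":0.8,"hand":15.5},{"dx":0,"dy":0,"dz":0,"wx":0,"wy":0,"wz":1.6,"hand":15.5},{"dx":0,"dy":0,"dz":0,"wx":0,"wy":0,"wz":2.4,"hand":15.5},{"dx":0,"dy":0,"dz":0,"wx":0,"wy":0,"wz":2.4,"hand":15.5}])

```text
clock: 7.6
eef_pos: [0.5706, -0.0359, 0.1508]
tool_rot: [-0.032, 0.999, 0.0, -0.002]
ft_force: [0.3, 0.7, -6.1]
grip_width: 0.0151
grasp_force: 4.7
```

```bash
python3 st.py
```

```text
tq [0.218 0.018 0.07 ] F [ 0.3   0.67 -6.1 ] yaw -176.3 [ 0.5706 -0.0359  0.1508] 0.015064443111562367 4.743991201976314 7.6
```

Emit:
drive_tool(rows=[{"dx":0,"dy":0,"dz":0,"wx":0,"wy":0,"wz":0.6,"hand":15.5},{"dx":0,"dy":0,"dz":0,"wx":0,"wy":0,"wz":0.6,"hand":15.5}])

```text
clock: 7.8
eef_pos: [0.5708, -0.0359, 0.1512]
tool_rot: [-0.007, 1.0, 0.0, -0.001]
ft_force: [-0.4, 1.6, -7.6]
grip_width: 0.0158
grasp_force: 6.2
```

```bash
python3 st.py
```

```text
tq [0.2   0.073 0.143] F [-0.42  1.65 -7.56] yaw -179.2 [ 0.5708 -0.0359  0.1512] 0.015760812787913303 6.226488486863673 7.8
```

Emit:
drive_tool(rows=[{"dx":0,"dy":0,"dz":0,"wx":0,"wy":0,"wz":0.4,"hand":15.5},{"dx":0,"dy":0,"dz":0,"wx":0,"wy":0,"wz":0.8,"hand":15.5},{"dx":0,"dy":0,"dz":0,"wx":0,"wy":0,"wz":0.8,"hand":15.5}])

```text
clock: 8.1
eef_pos: [0.571, -0.036, 0.1516]
tool_rot: [0.028, 1.0, 0.0, -0.001]
ft_force: [0.2, 0.8, -9.0]
grip_width: 0.0156
grasp_force: 6.9
```

```bash
python3 st.py
python3 - <<'E'
from h import *
w=bot.camera('wrist'); cv2.imwrite('pics/w4.png',w[:,:,::-1])
cv2.imwrite('pics/c4.png',cv2.resize(w[130:330,150:350,::-1],(600,600)))
E
python3 pd.py
```

```text
tq [0.224 0.128 0.14 ] F [ 0.23  0.84 -8.98] yaw 176.8 [ 0.571  -0.036   0.1516] 0.015593474860090443 6.929021253017709 8.1
0.145 cols 200.9 308.3 toprow 196.8 skirt top row 183.6
0.1355 cols 203.9 305.3 toprow 191.7 skirt top row 179.9
0.1325 cols 204.7 304.4 toprow 190.2 skirt top row 178.8
```

View pics/c4.png

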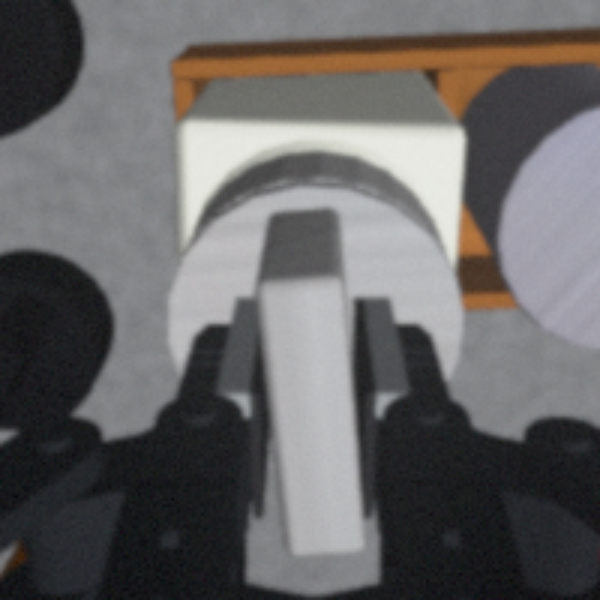

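Emit:
drive_tool(rows=[{"dx":0,"dy":0,"dz":0,"wx":0,"wy":0,"wz":0.4,"hand":15.5},{"dx":0,"dy":0,"dz":0,"wx":0,"wy":0,"wz":0.8,"hand":15.5},{"dx":0,"dy":0,"dz":0,"wx":0,"wy":0,"wz":0.8,"hand":15.5}])

```text
clock: 8.45
eef_pos: [0.5714, -0.0361, 0.152]
tool_rot: [0.063, 0.998, 0.0, -0.0]
ft_force: [-1.4, 1.5, -8.1]
grip_width: 0.0153
grasp_force: 6.8
```

```bash
python3 st.py
```

```text
tq [0.237 0.126 0.154] F [-1.4   1.48 -8.14] yaw 172.7 [ 0.5714 -0.0361  0.152 ] 0.01531735838693589 6.8228862003888935 8.45
```

Emit:
drive_tool(rows=[{"dx":0,"dy":0,"dz":0,"wx":0,"wy":0,"wz":0.4,"hand":15.5},{"dx":0,"dy":0,"dz":0,"wx":0,"wy":0,"wz":0.6,"hand":15.5},{"dx":0,"dy":0,"dz":0,"wx":0,"wy":0,"wz":0.6,"hand":15.5}])

```text
clock: 8.75
eef_pos: [0.5715, -0.0359, 0.1521]
tool_rot: [0.09, 0.996, 0.0, -0.0]
ft_force: [-0.8, 1.4, -8.9]
grip_width: 0.0151
grasp_force: 12.2
```

```bash
python3 st.py
```

```text
tq [0.362 0.213 0.329] F [-0.77  1.44 -8.94] yaw 169.7 [ 0.5715 -0.0359  0.1521] 0.015079009260209573 12.18094724463299 8.75
```

Emit:
drive_tool(rows=[{"dx":0,"dy":0,"dz":0.04,"wx":0,"wy":0,"wz":-0.5,"hand":15.5},{"dx":0,"dy":0,"dz":0.04,"wx":0,"wy":0,"wz":-0.9,"hand":15.5},{"dx":0,"dy":0,"dz":0.04,"wx":0,"wy":0,"wz":-0.9,"hand":14},{"dx":0,"dy":0,"dz":0.04,"wx":0,"wy":0,"wz":-0.9,"hand":10},{"dx":0,"dy":0,"dz":0.04,"wx":0,"wy":0,"wz":-0.9,"hand":5},{"dx":0,"dy":0,"dz":0.04,"wx":0,"wy":0,"wz":-0.9,"hand":5},{"dx":0,"dy":0,"dz":0.04,"wx":0,"wy":0,"wz":-0.9,"hand":5}])

```text
clock: 9.45
eef_pos: [0.5734, -0.0358, 0.152]
tool_rot: [0.051, 0.999, 0.0, 0.002]
ft_force: [1.6, 3.1, 6.3]
grip_width: 0.013
grasp_force: 60.1
```

```bash
python3 st.py
python3 - <<'E'
from h import *
w=bot.camera('wrist'); cv2.imwrite('pics/w5.png',w[:,:,::-1])
cv2.imwrite('pics/c5.png',cv2.resize(w[130:330,150:350,::-1],(600,600)))
E
python3 pd.py
```

```text
tq [ 0.692 -0.423  0.267] F [1.63 3.12 6.29] yaw 174.2 [ 0.5734 -0.0358  0.152 ] 0.013037071873438397 60.13703227043152 9.45
0.145 cols 200.1 307.7 toprow 192.7 skirt top row 179.9
0.1355 cols 203.1 304.7 toprow 187.7 skirt top row 176.2
0.1325 cols 203.9 303.8 toprow 186.2 skirt top row 175.1
```

View pics/c5.png

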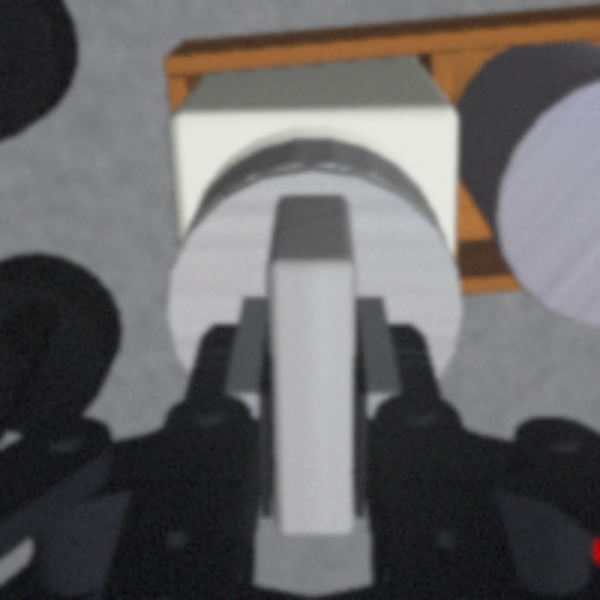

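The bar now lies parallel to the jar's edges (top edge level at row 110 of the crop), gripped at 60 N. Lifting.

Emit:
drive_tool(rows=[{"dx":0,"dy":0,"dz":-0.1,"wx":0,"wy":0,"wz":0,"hand":5},{"dx":0,"dy":0,"dz":-0.25,"wx":0,"wy":0,"wz":0,"hand":5},{"dx":0,"dy":0,"dz":-0.45,"wx":0,"wy":0,"wz":0,"hand":5},{"dx":0,"dy":0,"dz":-0.65,"wx":0,"wy":0,"wz":0,"hand":5},{"dx":0,"dy":0,"dz":-0.85,"wx":0,"wy":0,"wz":0,"hand":5},{"dx":0,"dy":0,"dz":-1.1,"wx":0,"wy":0,"wz":0,"hand":5},{"dx":0,"dy":0,"dz":-1.4,"wx":0,"wy":0,"wz":0,"hand":5},{"dx":0,"dy":0,"dz":-1.7,"wx":0,"wy":0,"wz":0,"hand":5},{"dx":0,"dy":0,"dz":-2,"wx":0,"wy":0,"wz":0,"hand":5},{"dx":0,"dy":0,"dz":-2.3,"wx":0,"wy":0,"wz":0,"hand":5},{"dx":0,"dy":0,"dz":-2.6,"wx":0,"wy":0,"wz":0,"hand":5},{"dx":0,"dy":0,"dz":-2.85,"wx":0,"wy":0,"wz":0,"hand":5},{"dx":0,"dy":0,"dz":-3,"wx":0,"wy":0,"wz":0,"hand":5},{"dx":0,"dy":0,"dz":-3,"wx":0,"wy":0,"wz":0,"hand":5}])

```text
clock: 10.9
eef_pos: [0.5719, -0.0365, 0.3024]
tool_rot: [0.051, 0.999, -0.0, 0.001]
ft_force: [0.9, 0.3, -3.5]
grip_width: 0.0128
grasp_force: 59.3
```

```bash
python3 st.py
python3 - <<'E'
from h import *
w=bot.camera('wrist'); s=bot.camera('scene')
w=cv2.resize(w[130:330,150:350,::-1],(400,400)); s=cv2.resize(s[120:280,180:340,::-1],(400,400))
cv2.imwrite('pics/c6.png',np.hstack([w,s]))
E
```

```text
tq [-0.045 -0.039  0.067] F [ 0.92  0.31 -3.48] yaw 174.1 [ 0.5719 -0.0365  0.3024] 0.012829607356055856 59.317819476127625 10.9
```

View pics/c6.png

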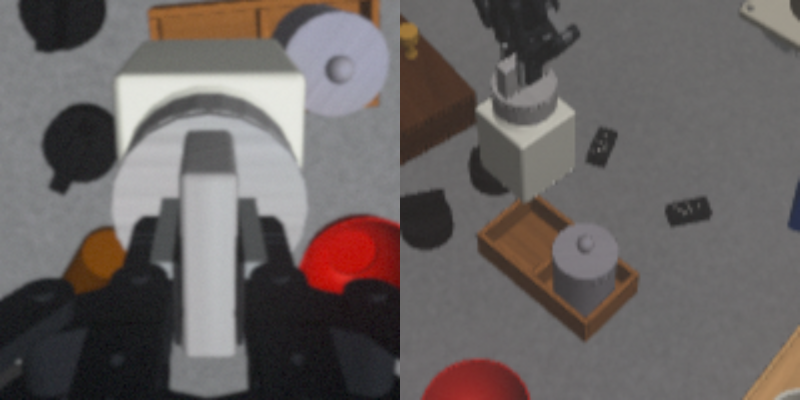

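The jar hangs level below the gripper, clear of the caddy, with the tin undisturbed. Carrying it over to the tray.

Emit:
drive_tool(rows=[{"dx":0.06,"dy":0.14,"dz":0,"wx":0,"wy":0,"wz":0,"hand":5},{"dx":0.2,"dy":0.45,"dz":0,"wx":0,"wy":0,"wz":-0.1,"hand":5},{"dx":0.4,"dy":0.9,"dz":0,"wx":0,"wy":0,"wz":-0.2,"hand":5},{"dx":0.64,"dy":1.42,"dz":0,"wx":0,"wy":0,"wz":-0.3,"hand":5},{"dx":0.88,"dy":1.96,"dz":0,"wx":0,"wy":0,"wz":-0.5,"hand":5},{"dx":1.12,"dy":2.5,"dz":0,"wx":0,"wy":0,"wz":-0.6,"hand":5},{"dx":1.37,"dy":3.04,"dz":0,"wx":0,"wy":0,"wz":-0.7,"hand":5},{"dx":1.61,"dy":3.58,"dz":0,"wx":0,"wy":0,"wz":-0.9,"hand":5},{"dx":1.86,"dy":4.12,"dz":0,"wx":0,"wy":0,"wz":-1,"hand":5},{"dx":2.1,"dy":4.66,"dz":0,"wx":0,"wy":0,"wz":-1.1,"hand":5},{"dx":2.34,"dy":5.2,"dz":0,"wx":0,"wy":0,"wz":-1.3,"hand":5},{"dx":2.58,"dy":5.72,"dz":0,"wx":0,"wy":0,"wz":-1.4,"hand":5},{"dx":2.8,"dy":6.21,"dz":0,"wx":0,"wy":0,"wz":-1.5,"hand":5},{"dx":2.98,"dy":6.61,"dz":0,"wx":0,"wy":0,"wz":-1.6,"hand":5},{"dx":3.1,"dy":6.89,"dz":0,"wx":0,"wy":0,"wz":-1.7,"hand":5},{"dx":3.17,"dy":7.03,"dz":0,"wx":0,"wy":0,"wz":-1.7,"hand":5},{"dx":3.18,"dy":7.06,"dz":0,"wx":0,"wy":0,"wz":-1.7,"hand":5},{"dx":3.18,"dy":7.06,"dz":0,"wx":0,"wy":0,"wz":-1.7,"hand":5}])

```text
clock: 12.8
eef_pos: [0.4496, 0.331, 0.3002]
tool_rot: [-0.023, 1.0, -0.0, -0.0]
ft_force: [0.0, -0.7, -3.8]
grip_width: 0.0131
grasp_force: 59.3
```

```bash
python3 st.py
python3 - <<'E'
from h import *
t=bot.camera('top'); s=bot.camera('scene')
t=cv2.resize(t[150:310,60:220,::-1],(400,400)); s=cv2.resize(s[170:370,260:460,::-1],(400,400))
cv2.imwrite('pics/c7.png',np.hstack([t,s]))
E
```

```text
tq [-0.017 -0.052 -0.015] F [ 0.04 -0.72 -3.8 ] yaw -177.4 [0.4496 0.331  0.3002] 0.013134335717841405 59.33335840702057 12.8
```

View pics/c7.png

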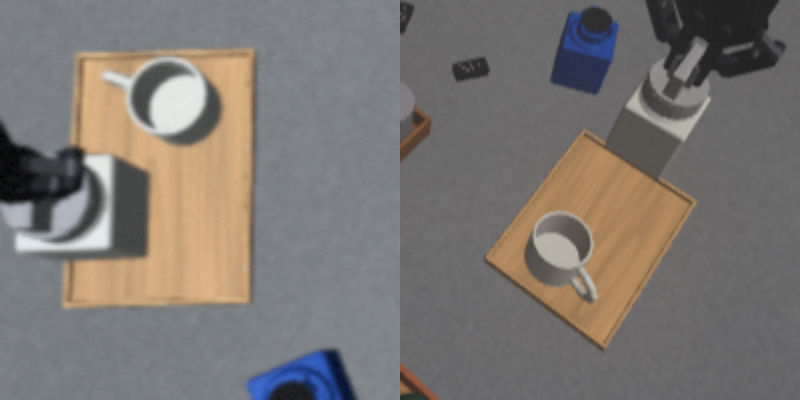

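The jar hangs over the tray's near, free end, clear of the mug at crop (170,95) top / (560,250) scene. Lowering gently.

Emit:
drive_tool(rows=[{"dx":0,"dy":0,"dz":0.1,"wx":0,"wy":0,"wz":0,"hand":5},{"dx":0,"dy":0,"dz":0.35,"wx":0,"wy":0,"wz":0,"hand":5},{"dx":0,"dy":0,"dz":0.65,"wx":0,"wy":0,"wz":0,"hand":5},{"dx":0,"dy":0,"dz":0.95,"wx":0,"wy":0,"wz":0,"hand":5},{"dx":0,"dy":0,"dz":1.25,"wx":0,"wy":0,"wz":0,"hand":5},{"dx":0,"dy":0,"dz":1.55,"wx":0,"wy":0,"wz":0,"hand":5},{"dx":0,"dy":0,"dz":1.85,"wx":0,"wy":0,"wz":0,"hand":5},{"dx":0,"dy":0,"dz":2.1,"wx":0,"wy":0,"wz":0,"hand":5},{"dx":0,"dy":0,"dz":2.3,"wx":0,"wy":0,"wz":0,"hand":5},{"dx":0,"dy":0,"dz":2.45,"wx":0,"wy":0,"wz":0,"hand":5},{"dx":0,"dy":0,"dz":2.58,"wx":0,"wy":0,"wz":0,"hand":5},{"dx":0,"dy":0,"dz":2.68,"wx":0,"wy":0,"wz":0,"hand":5},{"dx":0,"dy":0,"dz":2.76,"wx":0,"wy":0,"wz":0,"hand":5},{"dx":0,"dy":0,"dz":2.82,"wx":0,"wy":0,"wz":0,"hand":5},{"dx":0,"dy":0,"dz":2.86,"wx":0,"wy":0,"wz":0,"hand":5},{"dx":0,"dy":0,"dz":2.9,"wx":0,"wy":0,"wz":0,"hand":5},{"dx":0,"dy":0,"dz":2.9,"wx":0,"wy":0,"wz":0,"hand":5}])

```text
clock: 14.6
eef_pos: [0.4496, 0.3312, 0.1552]
tool_rot: [-0.023, 1.0, -0.0, -0.0]
ft_force: [-1.3, -0.5, -4.2]
grip_width: 0.0128
grasp_force: 59.3
```

Emit:
drive_tool(rows=[{"dx":0,"dy":0,"dz":0.02,"wx":0,"wy":0,"wz":0,"hand":5},{"dx":0,"dy":0,"dz":0.04,"wx":0,"wy":0,"wz":0,"hand":5},{"dx":0,"dy":0,"dz":0.04,"wx":0,"wy":0,"wz":0,"hand":5}])

```text
clock: 14.9
eef_pos: [0.4496, 0.3312, 0.1532]
tool_rot: [-0.023, 1.0, -0.0, -0.0]
ft_force: [0.5, 0.1, -3.8]
grip_width: 0.0131
grasp_force: 59.3
```

Emit:
drive_tool(rows=[{"dx":0,"dy":0,"dz":0.02,"wx":0,"wy":0,"wz":0,"hand":5},{"dx":0,"dy":0,"dz":0.02,"wx":0,"wy":0,"wz":0,"hand":5}])

```text
clock: 15.1
eef_pos: [0.4496, 0.3312, 0.1522]
tool_rot: [-0.023, 1.0, -0.0, -0.0]
ft_force: [-0.1, 0.5, -4.3]
grip_width: 0.0132
grasp_force: 59.3
```

Emit:
drive_tool(rows=[{"dx":0,"dy":0,"dz":0.02,"wx":0,"wy":0,"wz":0,"hand":5},{"dx":0,"dy":0,"dz":0.02,"wx":0,"wy":0,"wz":0,"hand":5}])

```text
clock: 15.3
eef_pos: [0.4498, 0.3316, 0.152]
tool_rot: [-0.023, 1.0, 0.0, 0.0]
ft_force: [-1.2, 0.1, -1.0]
grip_width: 0.0131
grasp_force: 59.8
```

Emit:
drive_tool(rows=[{"dx":0,"dy":0,"dz":0.01,"wx":0,"wy":0,"wz":0,"hand":5},{"dx":0,"dy":0,"dz":0.01,"wx":0,"wy":0,"wz":0,"hand":5},{"dx":0,"dy":0,"dz":0.01,"wx":0,"wy":0,"wz":0,"hand":16},{"dx":0,"dy":0,"dz":0.0,"wx":0,"wy":0,"wz":0,"hand":22},{"dx":0,"dy":0,"dz":0,"wx":0,"wy":0,"wz":0,"hand":35},{"dx":0,"dy":0,"dz":0,"wx":0,"wy":0,"wz":0,"hand":45},{"dx":0,"dy":0,"dz":0,"wx":0,"wy":0,"wz":0,"hand":45},{"dx":0,"dy":0,"dz":0,"wx":0,"wy":0,"wz":0,"hand":45},{"dx":0,"dy":0,"dz":-0.3,"wx":0,"wy":0,"wz":0,"hand":45},{"dx":0,"dy":0,"dz":-0.7,"wx":0,"wy":0,"wz":0,"hand":45},{"dx":0,"dy":0,"dz":-1.2,"wx":0,"wy":0,"wz":0,"hand":45},{"dx":0,"dy":0,"dz":-1.8,"wx":0,"wy":0,"wz":0,"hand":45},{"dx":0,"dy":0,"dz":-2.4,"wx":0,"wy":0,"wz":0,"hand":45},{"dx":0,"dy":0,"dz":-2.4,"wx":0,"wy":0,"wz":0,"hand":45}])

```text
clock: 16.7
eef_pos: [0.4515, 0.3326, 0.2763]
tool_rot: [-0.023, 1.0, 0.003, 0.004]
ft_force: [0.5, 0.9, 0.0]
grip_width: 0.0449
grasp_force: 0.0
```

```bash
python3 st.py
python3 - <<'E'
from h import *
w=bot.camera('wrist'); s=bot.camera('scene')
w=cv2.resize(w[:,:,::-1],(512,384)); s=cv2.resize(s[190:350,280:400,::-1],(288,384))
cv2.imwrite('pics/c8.png',np.hstack([w,s]))
E
```

```text
tq [ 0.012 -0.01  -0.005] F [0.46 0.91 0.03] yaw -177.4 [0.4515 0.3326 0.2763] 0.04485450604119307 0.0 16.7
```

View pics/c8.png

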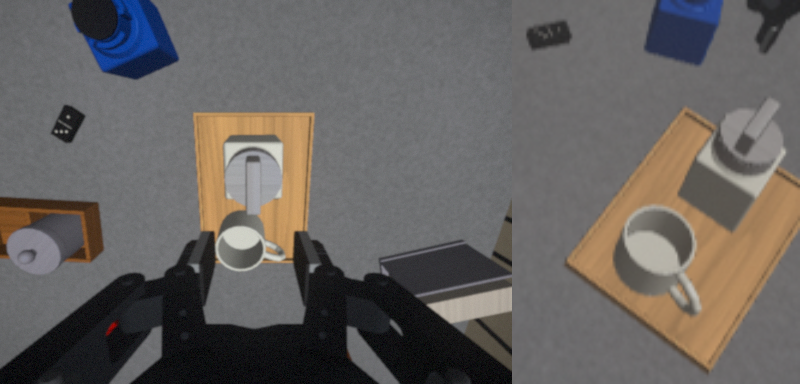

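The jar stands upright and aligned on the tray's free end (wrist view, lid at (254,177)). The bar is parallel to the jar's edges, the mug at (241,245) is untouched, and the gripper is clear.

```bash
python3 -c "
from h import *
print(bot.job_done())"
```

```text
the job is handed in; nothing more can be done
None
```

The lid dropped into its thread and was screwed home to its stop; the closed jar now stands upright and released on the tray's free end, nothing else seen to have moved, and the job is handed in (no verdict was returned).

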